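Fetch the blank from behind the oil tin

ROBOT

A 6-joint arm with a two-finger parallel gripper is mounted at the origin on a cart in front of the work surface, level with it; the furniture and walls round the work are solid. World frame = base frame: x ahead of the robot, y to its left, z up, the work surface at z = 0. Lengths are in m, angles in degrees, forces in N, time in s.
With the tool pointing down it reaches from about 0.25 to 0.725 m from the base axis. Payload 9.7 kg.
Tool frame: the origin (TCP) lies on the mounting face of the last link; the fingertips stand 173 mm ahead of it and the grasp point (between the pads) lies 155 mm ahead of it; z points along the fingers, y is the line along which they close (so a half turn about z gives the same grasp; the last joint's range is limited). The gripper opens to 85 mm and grips with 20 to 120 N. Pads are 22 mm wide; open, the fingers measure 114 mm over their backs; the gripper's body (76 mm by 85 mm) begins 54 mm behind the grasp point. The pads swing forward as they close: fully open they stand 13 mm farther back than shut.
Start: joints at [-74.599, 4.979, 10.078, 95.1, 0, 90], TCP at [0.146, -0.53, 0.405] pointing down, gripper open.
Joint ranges: [-179.16, 179.16], [-48.56, 103.87], [-65.8, 70.77], [-126.05, 130.52], [-82.76, 87.17], [-180, 180]. Speed limits (degrees/s): [127.2, 127.2, 147.25, 180, 180, 180].

INTERFACE

Orientations are given as [roll, pitch, yaw] about the fixed x, y, z axes, in that order (R = Rz(yaw) Ry(pitch) Rx(roll)).
In Python, from workcell import bot, camera, camera_model, outline_of, pinpoint gives the robot as it stands.
- The arm moves only by the tool move_arm, never from a script. Its arguments are lists of equal length, an entry for each row: "jaw": the closure, from 0 (fully open) to 1 (shut); "delta_pos": the shift along the world's x, y, z in m, a list of three; "yaw": the turn about the world's z in rad. In form: {"jaw": [jaw, ...], "delta_pos": [[dx, dy, dz], ...], "yaw": [yaw, ...]}. A call has 1 to 10 rows; each row shifts and turns the commanded pose from where the row before left it; what a row does not reach is not made up. A row lasts 1/12 s, in which the tool goes at most 41.7 mm and 7.16 degrees, less where a joint would pass 70% of its speed; a pose out of reach is approached as far as the arm can. A call with a gripper value outside its range is refused whole. The fingers move at their own pace and stop on an object; "force" is the grip in N (left out, the last holds). Time passes only in rows, so rows that do not move let the fingers close. It gives the time, the measured TCP pose, the force, the opening and the grip force at its end, in the units of the state.
- bot.get_obs(): the state, without advancing time (a new reading comes with each control period).
- camera(name): name is "scene" or "side" or "wrist"; returns the picture (480x640x3 uint8, red, green, blue); there is no depth.
- camera_model(name): a dict with "fx", "fy", "cx", "cy" (pixels), "k1" (the pictures are not rectified: a ray, as slopes to the right and down, at radius r is drawn at 1 + k1 r^2 times it, then the intrinsics apply), "R" (3x3) and "t" (3): a world point X has camera coordinates R X + t. Camera axes: x right, y down, z forward; pixel columns grow to the right and rows downward; lengths in m; the calibration is good to about 2 mm. A picture is of the moment at which its call begins: read the wrist's pose just before it. camera_model takes no time and is no camera call; for the wrist camera it gives the pose at the moment of the call.
- bot.job_done(): hands the job in; it is judged then, once.
Trained networks look in the newest picture that a camera, given by its name, has taken for a name from the list of things; names that differ only in an ending like _2 or _b are one class to them, and where a whole thing is asked for, a point or a joint stands for the part that bears it (a point fixed in the world has none). Each returns a list of dicts, best first, with "confidence" (0 to 1); they miss things now and then, are a little off and sometimes report something else, mostly with a low value. They report only what shows in the picture. A call takes as long as a camera call.
- outline_of(camera, thing): "mask" (480x640 bool, what is visible of it) and "xy" ([column, row] in pixels, amid what is visible of it).
- pinpoint(camera, thing): "xy" ([column, row] in pixels: a listed point, or the origin of a listed thing).
The state is a dict: "time": time; "q": joint angles; "qd": joint speeds; "joint_efforts": joint torques, N m; "ee_pos": TCP position; "tcp_rot": TCP orientation; "wrist_force": force on the tool from outside, world axes, zero at the start; "torque": the same for the moment, N m; "opening": finger opening in m; "grasp_force": force on a finger pad.
Only numpy, scipy, OpenCV 4.12 (cv2) and the standard library are available. Lean on these libraries where they do the work, as an engineer would, in place of code of your own. Each camera call takes 0.05 s, during which the arm holds its last target. There are 200 camera calls.

TASK

The wooden blank lying at the back of the caddy is blocked by the oil tin and the paint jar. First stand both the tin and the jar on the cork mat; only then fetch the blank and lay it flat in the jig, between its four corner stops. Then put the tin and the jar back in the caddy, each standing on the very place where it stood at the start; keep both upright all the while and leave the toy coach and the thread spool alone.

Things in the scene. Friction and masses are not known exactly. Their poses are not given: they have to be found in the camera images.
- caddy: Fixed plywood caddy, 158 (x) x 156 (y) x 40 mm, origin centre of underside. Floor top at z 10; 8 mm walls to z 40 at back (+x) and both sides, open front (-x). Dark squares flush in the floor at x -42, y +28 and -28 mm: the places of tin and jar, either way round. The blank lies behind them at about x +10, y 0, long side along y: 40 mm free behind it, only 5 to 12 mm before it.
- oil_tin: Loose grey rectangular oil tin with black screw cap, upright, about 200 g. Body 40 (x) x 46 (y) x 110 mm, cap (diameter 26) up to 128 mm; x about along the caddy's x. Origin centre of underside, z up. Grip it across its 40 mm with the fingertips 60 to 80 mm above its underside, over the top of the jar (55 mm) and blank (22 mm). A gripper reaching low for the jar or blank beside it would hit it.
- paint_jar: Loose round paint jar with white cap, upright, about 70 g. Diameter 36, height 55 mm, cap from z 40. Origin centre of underside, z up. In the caddy grip it along the caddy's x, fingertips at least 25 mm above the caddy floor, for the 22 mm high blank is about 10 mm behind it; the tin is about 15 mm beside it in y.
- blank: Loose planed block of reddish wood, 42 (x) x 90 (y) x 22 mm, about 54 g, lying flat. Origin at the centre of its underside. To be gripped across its 42 mm.
- side_mat: Cork mat, fixed, 110 (x) x 200 (y) x 5 mm, top at z 5. Origin at the centre of its underside. Empty at the start; the parking place for tin and jar. Mat and jig lie side by side to the right of the caddy, either of them the nearer.
- jig: Fixed light wooden board 94 (x) x 142 (y) x 12 mm with four L-shaped aluminium corner stops (up to z 24) round a seat of 58 (x) x 106 (y) mm, centred on the origin, seat height z 12 mm. Its long sides are open for 70 mm at the middle, for fingers. Origin centre of underside. The blank fits with its 90 mm side along the jig's y, either way round.
- wicker_basket: Fixed wicker basket with books, 270 (x) x 246 (y) x 190 mm, the books up to about 250 mm high. Never moves. It stands to the right of the caddy and behind the mat or jig nearest to it: a thing carried straight from the caddy to the mat or jig can strike its front corner, so draw it back towards the robot (world x about 0.45 m) before crossing. Origin centre of underside.
- coach: Wooden toy railway coach, 46 x 137 x 66 mm, loose, at the right, beyond mat and jig, long side about along world x. A bystander. Origin at the centre of its underside.
- spool: Wooden thread spool, diameter 30 mm, height 40 mm, loose, standing near the front edge between caddy and mat or jig. A bystander. Origin at the centre of its underside.

How it is judged (in metres and radians):
On the way, in this order (a step that is already met when the one before it is completed fails the run):
1. tin and jar both stand released on the cork mat while the blank still lies untouched in its place (x of oil_tin in the frame of side_mat between -0.055 and 0.055 m and y of oil_tin in the frame of side_mat between -0.1 and 0.1 m and z of oil_tin in the frame of side_mat between 0 and 0.01 m and angle between each of oil_tin, paint_jar's own z axis and vertical below 0.15 rad and linear speed of each of oil_tin, paint_jar below 0.02 m/s and contact force between the fingers and oil_tin below 0.05 N and x of paint_jar in the frame of side_mat between -0.055 and 0.055 m and y of paint_jar in the frame of side_mat between -0.1 and 0.1 m and z of paint_jar in the frame of side_mat between 0 and 0.01 m and contact force between the fingers and paint_jar below 0.05 N and distance of blank from where it was at the start of the episode below 0.015 m), for 0.2 s.
2. the blank lies released in the jig while tin and jar still stand on the mat (horizontal distance between blank and jig below 0.015 m and z of blank in the frame of jig between 0.008 and 0.017 m and angle between the y axis of blank and the y axis of jig, either way round below 0.3 rad and angle between blank's own z axis and vertical below 0.08 rad and linear speed of each of blank, oil_tin, paint_jar below 0.02 m/s and contact force between the fingers and blank below 0.05 N and x of oil_tin in the frame of side_mat between -0.055 and 0.055 m and y of oil_tin in the frame of side_mat between -0.1 and 0.1 m and z of oil_tin in the frame of side_mat between 0 and 0.01 m and angle between each of oil_tin, paint_jar's own z axis and vertical below 0.15 rad and contact force between the fingers and oil_tin below 0.05 N and x of paint_jar in the frame of side_mat between -0.055 and 0.055 m and y of paint_jar in the frame of side_mat between -0.1 and 0.1 m and z of paint_jar in the frame of side_mat between 0 and 0.01 m and contact force between the fingers and paint_jar below 0.05 N), for 0.2 s.
At the end, for the whole second after the job is handed in: The blank lies flat in the jig's seat between the four stops (centre within 15 mm of the jig's, long sides parallel within 0.3 rad); the tin and the jar stand upright in the caddy, each within 15 mm of where it stood at the start; all are released and at rest (horizontal distance between blank and jig below 0.015 m and z of blank in the frame of jig between 0.008 and 0.017 m and angle between the y axis of blank and the y axis of jig, either way round below 0.3 rad and angle between blank's own z axis and vertical below 0.08 rad and linear speed of each of blank, oil_tin, paint_jar below 0.02 m/s and contact force between the fingers and blank below 0.05 N and distance of each of oil_tin, paint_jar from where it was at the start of the episode below 0.015 m and angle between each of oil_tin, paint_jar's own z axis and vertical below 0.15 rad and contact force between the fingers and oil_tin below 0.05 N and contact force between the fingers and paint_jar below 0.05 N); the robot touches nothing.
It fails at once if the tin or the jar is tipped over (more than 0.5 rad) (angle between any of oil_tin, paint_jar's own z axis and vertical above 0.5 rad).
It fails at once if the toy coach or the spool is moved by more than 20 mm (distance of any of coach, spool from where it was at the start of the episode above 0.02 m).
It also fails if it takes over 128 s, if anything falls off the work surface, if the arm or the gripper's body presses on something with over 40 N, if the wrist force passes 120 N, or if a joint passes its speed limit or range.

## Working session

There is one attempt and no reset: what is moved stays moved. The work goes in short steps, Python scripts to look and compute and a tool call to move; the robot and the scene stay as the last step left them, time stands still between calls to the robot, and variables do not carry over. Pictures are saved under pics/ and viewed, at most 14 in all, crops included, and the job is handed in when it is done.

Besides the shell and the picture viewer there is one more tool, called as name([rows], argument=value, ...), one row to a line, values as JSON. move_arm: Moves the arm, as the interface text tells. Its arguments: {"type":"object","properties":{"jaw":{"type":"array"},"delta_pos":{"type":"array"},"yaw":{"type":"array"},"force":{"type":"number"}},"required":["jaw","delta_pos","yaw"]}

```bash
mkdir -p pics && cat > h.py <<'E'
import numpy as np, cv2
from workcell import bot, camera, camera_model, outline_of, pinpoint
def ray(n,xy,m=None):
    m=m or camera_model(n)
    d=np.array([(xy[0]-m["cx"])/m["fx"],(xy[1]-m["cy"])/m["fy"]]);u=d.copy()
    for _ in range(20): u=d/(1+m["k1"]*(u@u))
    R=np.array(m["R"]);return -R.T@np.array(m["t"]),R.T@np.r_[u,1]
def atz(n,xy,z,m=None):
    c,v=ray(n,xy,m);return c+v*(z-c[2])/v[2]
def proj(n,X,m=None):
    m=m or camera_model(n);p=np.array(m["R"])@np.array(X,float)+np.array(m["t"]);u=p[:2]/p[2];u=u*(1+m["k1"]*(u@u))
    return np.array([u[0]*m["fx"]+m["cx"],u[1]*m["fy"]+m["cy"]])
def snap(n,f):
    im=camera(n);cv2.imwrite("pics/"+f,im[:,:,::-1].copy());return im
def tri(a,b):
    (c1,v1),(c2,v2)=a,b
    s=np.linalg.lstsq(np.c_[v1,-v2],c2-c1,rcond=None)[0]
    p,q=c1+s[0]*v1,c2+s[1]*v2;return (p+q)/2,np.linalg.norm(p-q)
E
python3 - <<'E'
from h import *
np.set_printoptions(precision=4,suppress=True)
print(bot.get_obs())
T=["caddy","oil_tin","paint_jar","blank","side_mat","jig","wicker_basket","coach","spool"]
r={}
for n in("scene","side"):
    snap(n,n+"0.png")
    for t in T:
        p=pinpoint(n,t)
        if p: r[n,t]=p[0]["xy"]; print(n,t,p[0]["xy"],p[0]["confidence"],atz(n,p[0]["xy"],0))
for t in T:
    if ("scene",t) in r and ("side",t) in r: print(t,tri(ray("scene",r["scene",t]),ray("side",r["side",t])))
E
```

```text
{'time': 0.0, 'q': array([-74.5994,   5.0102,  10.0331,  95.0988,   0.0009,  90.0002]), 'qd': array([-0.0567, -0.0144, -0.0407,  0.0048,  0.02  , -0.0397]), 'joint_efforts': array([  0.0023, -52.039 ,  46.4803,   0.0164,  -0.    ,  -0.    ]), 'ee_pos': array([ 0.1461, -0.5302,  0.404 ]), 'tcp_rot': array([-179.9241,   -0.0009,   15.4004]), 'wrist_force': array([-0.8732, -0.7943, -1.059 ]), 'torque': array([ 0.0163, -0.0102, -0.0364]), 'grasp_force': 0.0, 'opening': 0.0853558951035516}
scene caddy [153.9, 315.4] 0.76 [0.5811 0.3204 0.    ]
scene oil_tin [173.1, 319.5] 0.77 [0.5494 0.2907 0.    ]
scene paint_jar [151.5, 333.3] 0.93 [0.5473 0.3437 0.    ]
scene blank [153.0, 305.3] 0.74 [0.6035 0.3111 0.    ]
scene side_mat [390.4, 234.7] 0.98 [ 0.4527 -0.2172  0.    ]
scene jig [303.3, 291.7] 0.6 [0.447  0.0279 0.    ]
scene spool [247.8, 356.4] 0.53 [0.39   0.2038 0.    ]
side caddy [294.2, 218.1] 0.7 [0.5761 0.306  0.    ]
side oil_tin [282.7, 217.4] 0.63 [0.5442 0.3295 0.    ]
side paint_jar [244.8, 235.9] 0.16 [0.3873 0.2183 0.    ]
side blank [295.4, 211.3] 0.63 [0.6031 0.3706 0.    ]
side side_mat [319.7, 292.1] 0.83 [ 0.4556 -0.2183  0.    ]
side jig [283.8, 253.3] 0.58 [0.4522 0.0396 0.    ]
side wicker_basket [353.6, 236.8] 0.91 [0.6792 0.0694 0.    ]
side coach [352.6, 335.9] 0.77 [ 0.4443 -0.4232  0.    ]
side spool [247.3, 235.4] 0.67 [0.3953 0.2191 0.    ]
caddy (array([ 0.5822,  0.3205, -0.0047]), np.float64(0.0026805728479026465))
oil_tin (array([0.5366, 0.292 , 0.0154]), np.float64(0.008617171991538235))
paint_jar (array([ 0.4781,  0.3453, -0.0179]), np.float64(0.1392847165120528))
blank (array([0.5868, 0.3122, 0.0222]), np.float64(0.007340042600345285))
side_mat (array([ 0.4545, -0.2179, -0.0007]), np.float64(0.0026246475883224193))
jig (array([0.4472, 0.0287, 0.0042]), np.float64(0.0036354031049858184))
spool (array([0.39  , 0.2042, 0.0051]), np.float64(0.0038097911620699814))
```

View pics/scene0.png

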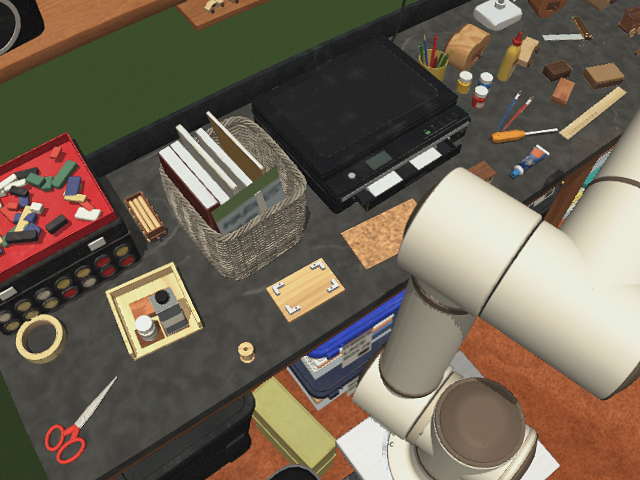

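View pics/side0.png

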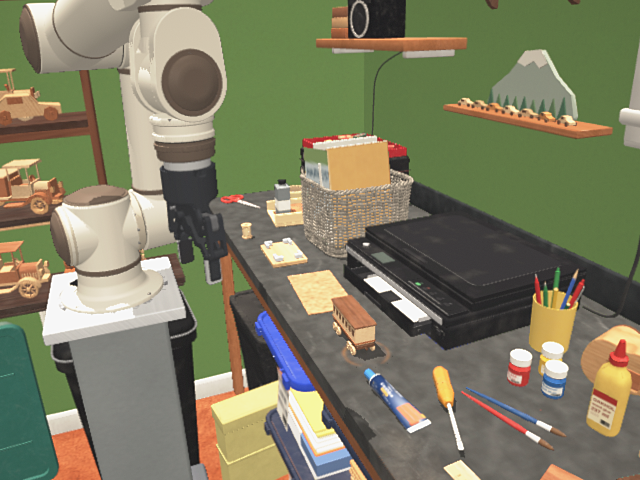

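The scene view shows the caddy at about (154,310) with the tin on the robot's right place and the jar on its left. The jig (303,290) is the nearer of the two, and the mat (390,235) is partly hidden by the arm. The spool is at (247,352) and the coach at (355,325) in the side view. I'll start by moving out over the mat.

move_arm([
  [0.025,0.033,0],
  [0.025,0.033,0],
  [0.025,0.033,0],
  [0.025,0.033,0],
  [0.025,0.033,0],
  [0.025,0.033,0],
  [0.025,0.033,0],
  [0.025,0.033,0],
  [0.02,0.033,0],
  [0.02,0.033,0],
], jaw=[0,0,0,0,0,0,0,0,0,0], yaw=[0.12,0.12,0.12,0.12,0.12,0.12,0.12,0.12,0.12,0.12])

```text
time: 1.83
ee_pos: [0.3867, -0.1983, 0.4049]
tcp_rot: [180.0, 0.0, 84.5]
wrist_force: [0.5, -1.6, -0.5]
opening: 0.0854
grasp_force: 0.0
```

```bash
python3 - <<'E'
from h import *
np.set_printoptions(precision=4,suppress=True)
o=bot.get_obs();print(o["ee_pos"],o["tcp_rot"],o["q"],o["time"])
m=camera_model("wrist");R=np.array(m["R"]);print(-R.T@m["t"],R)
snap("wrist","w1.png")
for t in["side_mat","jig"]:
    for p in outline_of("wrist",t)[:1]:
        c=cv2.boxPoints(cv2.minAreaRect(np.argwhere(p["mask"])[:,::-1].astype(np.float32)))
        print(t,p["confidence"],[atz("wrist",x,.005 if t=="side_mat" else .012,m) for x in c])
E
```

```text
[ 0.3867 -0.1983  0.4049] [179.9677   0.0132  84.507 ] [-27.1527 -10.7178  -4.9565  95.7264  -0.0003  68.3403] 1.8333
[ 0.3938 -0.1235  0.3741] [[ 0.9955 -0.0948  0.0018]
 [-0.0911 -0.9507  0.2963]
 [-0.0264 -0.2952 -0.9551]]
side_mat 0.76 [array([ 0.3886, -0.3107,  0.005 ]), array([ 0.4099, -0.1113,  0.005 ]), array([ 0.518 , -0.1226,  0.005 ]), array([ 0.514 , -0.3265,  0.005 ])]
jig 0.57 [array([ 0.3961, -0.017 ,  0.012 ]), array([ 0.4886, -0.0245,  0.012 ]), array([ 0.4872, -0.0541,  0.012 ]), array([ 0.3932, -0.0462,  0.012 ])]
```

View pics/w1.png

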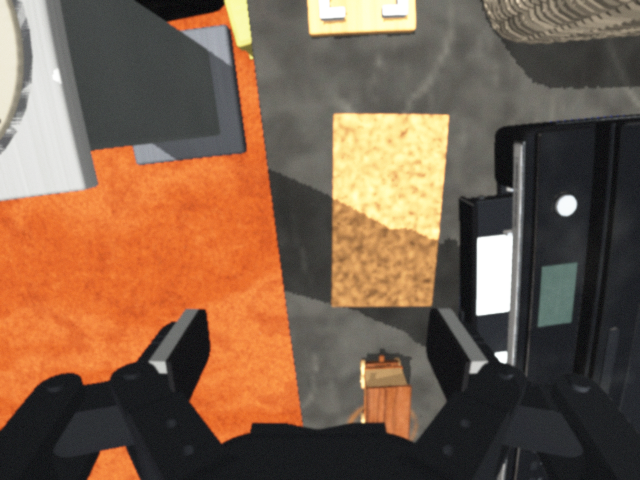

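The wrist view shows the whole mat (corners about (332,113), (449,114), (433,307), (332,306)). The jig edge is at the top and the coach is below at (385,390). Next I'll look at the jig and the caddy.

move_arm([
  [0,0.04,0],
  [0,0.04,0],
  [0,0.04,0],
  [0,0.04,0],
  [0,0.04,0],
  [0,0.04,0],
  [0,0.03,0],
], jaw=[0,0,0,0,0,0,0], yaw=[0,0,0,0,0,0,0])

```text
time: 2.57
ee_pos: [0.3856, 0.0711, 0.4049]
tcp_rot: [180.0, -0.0, 84.0]
wrist_force: [-0.2, -0.1, 0.4]
opening: 0.0857
grasp_force: 0.0
```

```bash
python3 - <<'E'
from h import *
np.set_printoptions(precision=4,suppress=True)
o=bot.get_obs();print(o["ee_pos"],o["tcp_rot"])
m=camera_model("wrist")
snap("wrist","w2.png")
for t in["jig"]:
    print(atz("wrist",pinpoint("wrist",t)[0]["xy"],0,m))
    for p in outline_of("wrist",t)[:1]:
        c=cv2.boxPoints(cv2.minAreaRect(np.argwhere(p["mask"])[:,::-1].astype(np.float32)))
        print(t,p["confidence"],c,[atz("wrist",x,.012,m) for x in c])
import json
json.dump({k:(np.array(v).tolist()) for k,v in m.items()},open("m2.json","w"))
E
```

```text
[0.3856 0.0711 0.4049] [179.9564  -0.0168  84.0198]
[0.4455 0.0287 0.    ]
jig 0.62 [[327.6962 176.5726]
 [425.7011 170.317 ]
 [434.321  305.3625]
 [336.3161 311.6181]] [array([0.3986, 0.0983, 0.012 ]), array([0.4925, 0.0949, 0.012 ]), array([ 0.4991, -0.0492,  0.012 ]), array([ 0.3941, -0.0451,  0.012 ])]
```

View pics/w2.png

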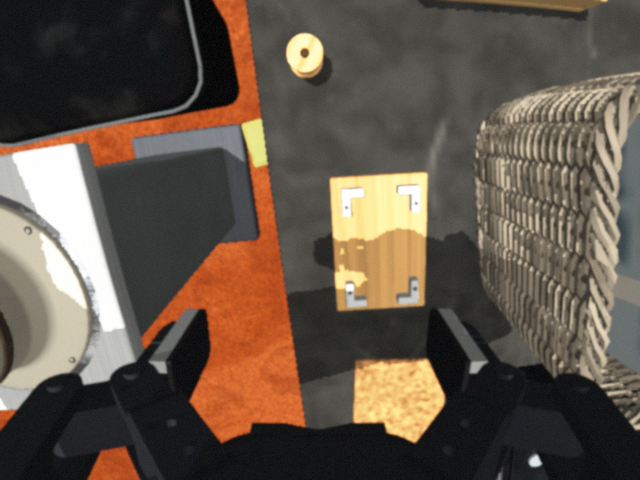

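move_arm([
  [0,0.04,0],
  [0,0.04,0],
  [0,0.04,0],
  [0,0.04,0],
  [0,0.04,0],
  [0.02,0.03,0],
  [0.04,0,0],
  [0.04,0,0],
  [0.02,0,0],
], jaw=[0,0,0,0,0,0,0,0,0], yaw=[0,0,0,0,0,0,0,0,0])

```text
time: 3.47
ee_pos: [0.5102, 0.298, 0.4033]
tcp_rot: [180.0, 0.1, 84.0]
wrist_force: [0.3, 1.0, -0.6]
opening: 0.0858
grasp_force: 0.0
```

```bash
python3 - <<'E'
from h import *
np.set_printoptions(precision=4,suppress=True)
o=bot.get_obs();print(o["ee_pos"],o["tcp_rot"],o["q"])
m=camera_model("wrist")
snap("wrist","w3.png")
for t,z in[("caddy",0),("oil_tin",.01),("paint_jar",.01),("blank",.01),("spool",0)]:
    for p in pinpoint("wrist",t)[:1]: print(t,p["confidence"],p["xy"],atz("wrist",p["xy"],z,m))
for p in outline_of("wrist","blank")[:1]:
        c=cv2.boxPoints(cv2.minAreaRect(np.argwhere(p["mask"])[:,::-1].astype(np.float32)))
        print(p["confidence"],c,[atz("wrist",x,.032,m) for x in c])
import json
json.dump({k:(np.array(v).tolist()) for k,v in m.items()},open("m3.json","w"))
E
```

```text
[0.5102 0.298  0.4033] [179.9946   0.0643  83.9972] [ 30.3003  10.7351  16.329   95.6276  -0.055  126.303 ]
caddy 0.92 [383.4, 176.3] [0.5777 0.3181 0.    ]
oil_tin 0.81 [337.9, 207.1] [0.53  0.294 0.01 ]
paint_jar 0.71 [346.6, 148.4] [0.5431 0.3491 0.01  ]
blank 0.74 [400.8, 182.0] [0.5925 0.3124 0.01  ]
spool 0.77 [215.2, 299.9] [0.3882 0.2033 0.    ]
0.98 [[369.7491 230.6078]
 [381.3554 128.4722]
 [432.5354 134.2881]
 [420.9291 236.4238]] [array([0.557 , 0.2734, 0.032 ]), array([0.5732, 0.3646, 0.032 ]), array([0.618 , 0.3554, 0.032 ]), array([0.6049, 0.2627, 0.032 ])]
```

View pics/w3.png

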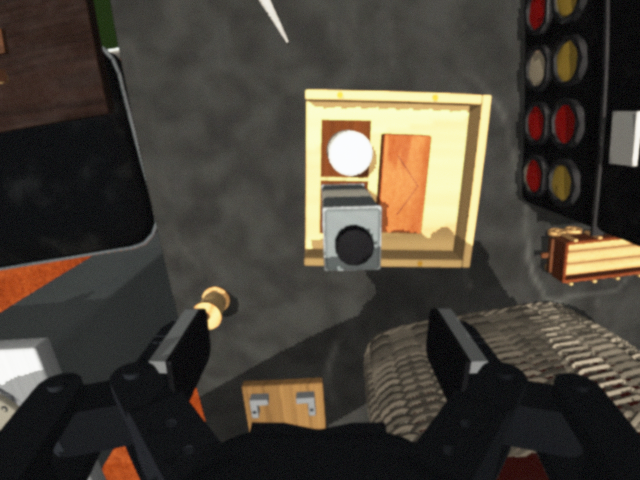

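The caddy rim corners are at about (305,90), (491,95), (469,269) and (304,266). The tin top is at (324..381, 206..270) with its cap at (354,245), the jar cap at (350,153) and the blank around (405,185). I'll turn these into world coordinates.

```bash
python3 - <<'E'
from h import *
import json
np.set_printoptions(precision=4,suppress=True)
m={k:np.array(v) for k,v in json.load(open("m3.json")).items()}
m2={k:np.array(v) for k,v in json.load(open("m2.json")).items()}
for n,pts,z in[("rim",[(305,90),(491,95),(469,269),(304,266)],.04),("tin",[(324,207),(380,206),(381,270),(323,271)],.12),("cap",[(354,245)],.138),("jar",[(350,153)],.065),("blank",[(386,134),(430,136),(419,236),(377,231)],.032)]:
    P=np.array([atz("wrist",p,z,m)[:2] for p in pts]);print(n,P.tolist(),P.mean(0))
    if len(P)==4:
        for i in range(4):
            d=P[(i+1)%4]-P[i];print("  ",np.linalg.norm(d),np.degrees(np.arctan2(d[1],d[0])))
P=np.array([atz("wrist",p,.012,m2)[:2] for p in[(331,177),(427,173),(425,305),(337,311)]]);print("jig",P,P.mean(0))
for i in range(4):
            d=P[(i+1)%4]-P[i];print("  ",np.linalg.norm(d),np.degrees(np.arctan2(d[1],d[0])))
P=np.array([atz("wrist",p,.024,m2)[:2] for p in[(342,189),(420,185),(419,303),(346,306)]]);print("stops",P.mean(0))
E
```

```text
rim [[0.5108456160818411, 0.40213765342247426], [0.6669292563462972, 0.3841310136471932], [0.6486535251375329, 0.2279367123641957], [0.4923725056307739, 0.2477207294403603]] [0.5797 0.3155]
   0.15711887803252947 -6.5808538765765086
   0.157259855349351 -96.67362758442256
   0.1575282971079862 172.78515717627437
   0.15551798038116135 83.17804777806387
tin [[0.5169779890032795, 0.3189754822757741], [0.5550014042143109, 0.31575421001850057], [0.5531379627213115, 0.26896327113854646], [0.5116488406994256, 0.27258638154190845]] [0.5342 0.2941]
   0.03815962131974021 -4.842427861178164
   0.0468280298055068 -92.28058987848988
   0.04164701880257325 175.00920632490005
   0.046694201872836454 83.4466279509069
cap [[0.534001847923961, 0.2957018874821865]] [0.534  0.2957]
jar [[0.541733784473236, 0.348841432190398]] [0.5417 0.3488]
blank [[0.5769873137456267, 0.35948034520684125], [0.6156748637507599, 0.3541709005486095], [0.6031165558814562, 0.26333997428461187], [0.5637280841554079, 0.2723438261752305]] [0.5899 0.3123]
   0.03905018217599634 -7.8144050664875255
   0.09169497403083765 -97.87182377690382
   0.0404044682403061 167.12393034160314
   0.08813954911543623 81.34789231215903
jig [[ 0.4017  0.0976]
 [ 0.4937  0.0923]
 [ 0.4891 -0.0477]
 [ 0.3949 -0.0444]] [0.4448 0.0244]
   0.09215437694529854 -3.2884682555025635
   0.1400000157397597 -91.90093193595085
   0.09423823809185622 178.03691524468522
   0.14214495392294285 87.2482047204392
stops [0.4446 0.0247]
```

move_arm([
  [0.024,-0.0035,0],
  [0,0,-0.04],
  [0,0,-0.04],
  [0,0,-0.035],
  [0,0,-0.035],
  [0,0,0],
], jaw=[0,0,0,0,0,0], yaw=[0,0,0,0,0,0])

```text
time: 4.32
ee_pos: [0.5277, 0.2952, 0.2479]
tcp_rot: [-179.5, 0.3, 84.2]
wrist_force: [-1.6, -0.9, -1.0]
opening: 0.0854
grasp_force: 0.0
```

move_arm([
  [0,0,0],
  [0,0,0],
  [0,0,0],
  [0,0,0],
  [0,0,0],
  [0,0,0],
  [0,0,0],
  [0,0,0],
], jaw=[0.5,1,1,1,1,1,1,1], yaw=[0,0,0,0,0,0,0,0], force=40)

```text
time: 4.98
ee_pos: [0.5309, 0.2966, 0.2579]
tcp_rot: [179.7, -0.2, 84.1]
wrist_force: [1.3, 0.1, 9.0]
opening: 0.0399
grasp_force: 39.7
```

move_arm([
  [0,0,0.01],
  [0,0,0.03],
  [0,0,0.04],
  [0,0,0.04],
  [-0.03,0,0.01],
  [-0.03,0,0],
  [-0.03,0,0],
  [0,-0.035,0],
  [0,-0.035,0],
  [0,-0.035,0],
], jaw=[1,1,1,1,1,1,1,1,1,1], yaw=[0,0,0,0,0,0,0,0,0,0])

```text
time: 5.82
ee_pos: [0.439, 0.1907, 0.3858]
tcp_rot: [180.0, -0.0, 84.3]
wrist_force: [0.8, -0.6, -1.3]
opening: 0.0396
grasp_force: 41.2
```

```bash
python3 - <<'E'
from h import *
o=bot.get_obs();print(o)
E
```

```text
{'time': 5.8167, 'q': array([ 2.34797717e+01, -5.17040645e+00, -2.15408177e+00,  9.29587506e+01,
        6.86347799e-04,  1.19170410e+02]), 'qd': array([-46.46236522, -23.91991592, -22.38382162,   1.19181563,
        -0.17615053, -44.72431549]), 'joint_efforts': array([  9.19114083, -39.74101424,  48.9080894 ,   0.37096155,
         0.18632628,   1.40184011]), 'ee_pos': array([0.43895355, 0.19067965, 0.38584027]), 'tcp_rot': array([ 1.79950062e+02, -2.86614302e-02,  8.43093743e+01]), 'wrist_force': array([ 0.84444056, -0.57255279, -1.29797929]), 'torque': array([-0.02894483, -0.02932964, -0.02559156]), 'grasp_force': 41.2041574716568, 'opening': 0.03960615303480601}
```

move_arm([
  [0,-0.04,0],
  [0,-0.04,0],
  [0,-0.04,0],
  [0,-0.04,0],
  [0,-0.04,0],
  [0,-0.04,0],
  [0,-0.04,0],
  [0,-0.04,0],
  [0,-0.04,0],
  [0,-0.04,0],
], jaw=[1,1,1,1,1,1,1,1,1,1], yaw=[0,0,0,0,0,0,0,0,0,0])

```text
time: 6.65
ee_pos: [0.4393, -0.2106, 0.386]
tcp_rot: [179.9, 0.0, 84.1]
wrist_force: [1.6, 0.5, -1.0]
opening: 0.0399
grasp_force: 41.2
```

move_arm([
  [0,-0.03,0],
  [0,-0.02,-0.01],
  [0,0,0],
  [0,0,0],
], jaw=[1,1,1,1], yaw=[0,0,0,0])

```text
time: 6.98
ee_pos: [0.4397, -0.2596, 0.3748]
tcp_rot: [-179.9, -0.0, 84.0]
wrist_force: [-0.9, 0.2, -0.3]
opening: 0.0397
grasp_force: 41.2
```

```bash
python3 - <<'E'
from h import *
a=snap("wrist","w4.png");b=camera("side")[150:400,150:450]
cv2.imwrite("pics/w4b.png",np.hstack([cv2.resize(a,(400,300)),cv2.resize(b,(360,300))])[:,:,::-1])
print(bot.get_obs()["ee_pos"])
for n in("wrist","side"):print(n,[(p["xy"],p["confidence"]) for p in pinpoint(n,"oil_tin")[:1]])
E
```

```text
[ 0.43997428 -0.25825918  0.37547518]
wrist [([322.0, 260.6], 0.77)]
side [([320.2, 249.1], 0.97)]
```

View pics/w4b.png

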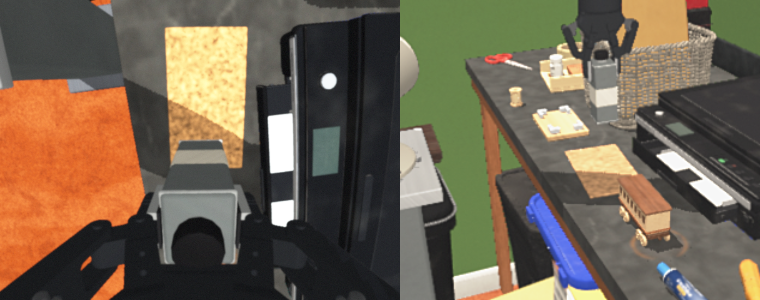

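The tin is held upright above the mat, with its wrist-camera origin near (322,260). I'll lower it in steps until it makes contact.

move_arm([
  [0.005,0,-0.03],
  [0,0,-0.03],
  [0,0,-0.03],
  [0,0,-0.02],
  [0,0,-0.006],
  [0,0,-0.003],
  [0,0,0],
  [0,0,0],
], jaw=[1,1,1,1,1,1,1,1], yaw=[0,0,0,0,0,0,0,0])

```text
time: 7.85
ee_pos: [0.4455, -0.2587, 0.2574]
tcp_rot: [179.9, 0.1, 84.2]
wrist_force: [0.4, 0.2, -2.0]
opening: 0.0398
grasp_force: 41.1
```

move_arm([
  [0,0,-0.002],
  [0,0,-0.002],
  [0,0,0],
  [0,0,0],
], jaw=[1,1,1,1], yaw=[0,0,0,0])

```text
time: 8.18
ee_pos: [0.4455, -0.259, 0.2527]
tcp_rot: [179.9, 0.1, 84.2]
wrist_force: [1.6, -1.2, 3.1]
opening: 0.0399
grasp_force: 40.2
```

move_arm([
  [0,0,0],
  [0,0,0],
  [0,0,0],
  [0,0,0],
  [0,0,0.02],
  [0,0,0.04],
  [0,0,0.04],
], jaw=[0.45,0.3,0.3,0.3,0.3,0.3,0.3], yaw=[0,0,0,0,0,0,0])

```text
time: 8.77
ee_pos: [0.4445, -0.2585, 0.3515]
tcp_rot: [-179.8, -0.1, 84.1]
wrist_force: [1.1, 0.9, 0.4]
opening: 0.0598
grasp_force: 0.0
```

move_arm([
  [0,0.04,0.03],
  [0,0.04,0],
  [0,0.04,0],
  [0,0.04,0],
  [0,0.04,0],
  [0,0.04,0],
  [0,0.04,0],
  [0,0.04,0],
  [0,0.04,0],
  [0,0.04,0],
], jaw=[0,0,0,0,0,0,0,0,0,0], yaw=[0,0,0,0,0,0,0,0,0,0])

```text
time: 9.6
ee_pos: [0.4444, 0.1365, 0.3768]
tcp_rot: [180.0, -0.0, 84.2]
wrist_force: [1.1, -1.8, -0.1]
opening: 0.0853
grasp_force: 0.0
```

move_arm([
  [0,0.04,0],
  [0,0.04,0],
  [0,0.04,0],
  [0,0.04,0],
  [0.02,0.03,0],
  [0.04,0.02,0],
  [0.038,0.002,0],
  [0,0,0],
  [0,0,0],
  [0,0,0],
], jaw=[0,0,0,0,0,0,0,0,0,0], yaw=[0,0,0,0,0,0,0,0,0,0])

```text
time: 10.43
ee_pos: [0.5404, 0.3451, 0.376]
tcp_rot: [-179.9, 0.0, 84.1]
wrist_force: [-0.5, -0.2, -0.3]
opening: 0.0856
grasp_force: 0.0
```

```bash
python3 - <<'E'
from h import *
np.set_printoptions(precision=4,suppress=True)
print(bot.get_obs()["ee_pos"]);m=camera_model("wrist");snap("wrist","w5.png")
for t,z in[("blank",.01),("paint_jar",.01)]:
    for p in pinpoint("wrist",t)[:1]: print(t,p["confidence"],p["xy"],atz("wrist",p["xy"],z,m))
    for p in outline_of("wrist",t)[:1]:
        c=cv2.boxPoints(cv2.minAreaRect(np.argwhere(p["mask"])[:,::-1].astype(np.float32)))
        print(c,np.mean([atz("wrist",x,.032 if t=="blank" else .065,m) for x in c],0))
E
```

```text
[0.5404 0.3451 0.376 ]
blank 0.86 [377.6, 241.7] [0.5926 0.3109 0.01  ]
[[345.1918 291.1781]
 [356.0356 188.1616]
 [408.663  193.7014]
 [397.8192 296.7178]] [0.589  0.3154 0.032 ]
paint_jar 0.86 [318.1, 208.6] [0.5408 0.3476 0.01  ]
```

Jar at (0.541, 0.348), which agrees with the first measurement. I'll descend and grip it.

move_arm([
  [0.001,0.003,-0.04],
  [0,0,-0.04],
  [0,0,-0.04],
  [0,0,-0.03],
  [0,0,-0.012],
  [0,0,0],
  [0,0,0],
  [0,0,0],
], jaw=[0,0,0,0,0,0,0,0], yaw=[0,0,0,0,0,0,0,0])

```text
time: 11.35
ee_pos: [0.5419, 0.3486, 0.2178]
tcp_rot: [179.8, -0.1, 84.2]
wrist_force: [0.2, -0.2, 0.2]
opening: 0.0854
grasp_force: 0.0
```

move_arm([
  [0,0,0],
  [0,0,0],
  [0,0,0],
  [0,0,0],
  [0,0,0],
  [0,0,0],
  [0,0,0],
  [0,0,0],
], jaw=[0.3,0.5,1,1,1,1,1,1], yaw=[0,0,0,0,0,0,0,0], force=30)

```text
time: 12.02
ee_pos: [0.5415, 0.3483, 0.2154]
tcp_rot: [180.0, -0.0, 84.2]
wrist_force: [-0.5, 0.2, 4.9]
opening: 0.0339
grasp_force: 29.6
```

move_arm([
  [0,0,0.01],
  [0,0,0.03],
  [0,0,0.04],
  [0,0,0.04],
  [-0.03,0,0.01],
  [-0.035,0,0],
  [-0.03,-0.02,0],
  [0,-0.035,0],
  [0,-0.035,0],
  [0,-0.035,0],
], jaw=[1,1,1,1,1,1,1,1,1,1], yaw=[0,0,0,0,0,0,0,0,0,0])

```text
time: 12.85
ee_pos: [0.4453, 0.2223, 0.3452]
tcp_rot: [180.0, -0.0, 84.3]
wrist_force: [0.6, 0.3, -0.4]
opening: 0.0342
grasp_force: 30.3
```

move_arm([
  [0,-0.04,0],
  [0,-0.04,0],
  [0,-0.04,0],
  [0,-0.04,0],
  [0,-0.04,0],
  [0,-0.04,0],
  [0,-0.04,0],
  [0,-0.04,0],
  [0,-0.04,0],
  [0,-0.038,0],
], jaw=[1,1,1,1,1,1,1,1,1,1], yaw=[0,0,0,0,0,0,0,0,0,0])

```text
time: 13.68
ee_pos: [0.4456, -0.1769, 0.3453]
tcp_rot: [180.0, 0.0, 84.1]
wrist_force: [0.6, 0.6, 0.1]
opening: 0.0339
grasp_force: 30.3
```

move_arm([
  [0,0,-0.03],
  [0,0,-0.04],
  [0,0,-0.035],
  [0,0,-0.015],
  [0,0,-0.006],
  [0,0,0],
  [0,0,0],
], jaw=[1,1,1,1,1,1,1], yaw=[0,0,0,0,0,0,0])

```text
time: 14.27
ee_pos: [0.4467, -0.1748, 0.2199]
tcp_rot: [179.9, 0.0, 84.2]
wrist_force: [-0.5, 0.1, -0.1]
opening: 0.0338
grasp_force: 30.3
```

move_arm([
  [0,0,-0.005],
  [0,0,-0.002],
  [0,0,-0.002],
  [0,0,0],
  [0,0,0],
], jaw=[1,1,1,1,1], yaw=[0,0,0,0,0])

```text
time: 14.68
ee_pos: [0.4466, -0.1749, 0.2104]
tcp_rot: [179.9, 0.0, 84.2]
wrist_force: [-0.2, -1.7, 3.7]
opening: 0.0343
grasp_force: 30.5
```

```bash
python3 - <<'E'
from h import *
print(bot.get_obs()["ee_pos"],bot.get_obs()["wrist_force"])
a=camera("side")[180:380,210:450];cv2.imwrite("pics/s6.png",cv2.resize(a,(720,600))[:,:,::-1])
E
```

```text
[ 0.44662773 -0.17485927  0.21040816] [-0.20502624 -1.68597032  3.67273196]
```

View pics/s6.png

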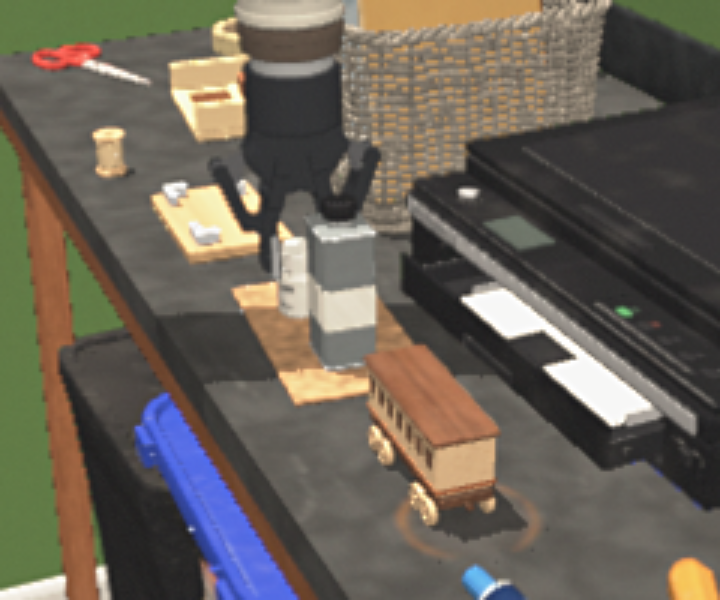

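The tin (340,340 in the crop) and the jar (293,285) both stand upright on the mat. I'll release the jar, rise, and go for the blank.

move_arm([
  [0,0,0],
  [0,0,0],
  [0,0,0],
  [0,0,0],
  [0,0,0.02],
  [0,0,0.04],
  [0,0,0.04],
  [0,0,0.04],
  [0,0.03,0.01],
], jaw=[0.5,0.3,0.3,0.3,0.3,0.3,0.3,0.3,0.3], yaw=[0,0,0,0,0,0,0,0,0])

```text
time: 15.48
ee_pos: [0.4467, -0.147, 0.3656]
tcp_rot: [179.6, 0.2, 84.0]
wrist_force: [1.5, 0.4, -0.2]
opening: 0.0597
grasp_force: 0.0
```

move_arm([
  [0,0.04,0],
  [0,0.04,0],
  [0,0.04,0],
  [0,0.04,0],
  [0,0.04,0],
  [0,0.04,0],
  [0,0.04,0],
  [0,0.04,0],
  [0,0.04,0],
  [0,0.04,0],
], jaw=[0.3,0.3,0.3,0.3,0.3,0.3,0.3,0.3,0.3,0.3], yaw=[0,0,0,0,0,0,0,0,0,0])

```text
time: 16.32
ee_pos: [0.4457, 0.2573, 0.3597]
tcp_rot: [180.0, -0.0, 84.2]
wrist_force: [1.5, 0.1, 0.9]
opening: 0.0598
grasp_force: 0.0
```

move_arm([
  [0,0.03,0],
  [0.02,0.025,0],
  [0.035,0,0],
  [0.035,0,0],
  [0.035,0,0],
  [0.015,0,0],
  [0,0,0],
  [0,0,0],
], jaw=[0.3,0.3,0.3,0.3,0.3,0.3,0.3,0.3], yaw=[0,0,0,0,0,0,0,0])

```text
time: 16.98
ee_pos: [0.5869, 0.3101, 0.3585]
tcp_rot: [-179.9, 0.1, 84.1]
wrist_force: [-1.0, -0.2, 0.5]
opening: 0.0599
grasp_force: 0.0
```

```bash
python3 - <<'E'
from h import *
np.set_printoptions(precision=4,suppress=True)
o=bot.get_obs();print(o["ee_pos"],o["tcp_rot"],o["opening"]);m=camera_model("wrist");snap("wrist","w7.png")
for p in pinpoint("wrist","blank")[:1]: print(p["confidence"],p["xy"],atz("wrist",p["xy"],.01,m))
for p in outline_of("wrist","blank")[:1]:
    k=p["mask"].astype(np.uint8);c=cv2.boxPoints(cv2.minAreaRect(np.argwhere(k)[:,::-1].astype(np.float32)))
    q=cv2.findContours(k,0,1)[0];q=max(q,key=len)[:,0]
    P=np.array([atz("wrist",x,.032,m)[:2] for x in q],np.float32);print(cv2.minAreaRect(P))
E
```

```text
[0.5869 0.3101 0.3585] [-179.9063    0.054    84.108 ] 0.05989991812301099
0.63 [324.8, 213.7] [0.5929 0.3114 0.01  ]
((0.5900947451591492, 0.3138372600078583), (0.09167618304491043, 0.04294930770993233), 81.7693099975586)
```

View pics/w7.png

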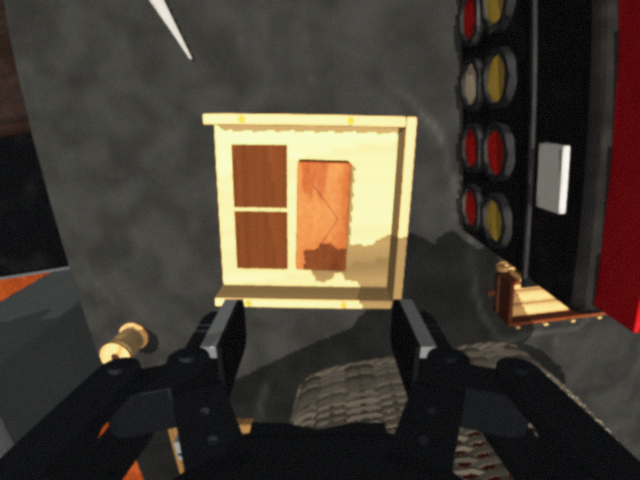

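The blank lies clear in the emptied caddy at (325,215), and the spool at (122,342) hasn't been touched.

move_arm([
  [0.004,0.002,-0.03],
  [0,0,-0.04],
  [0,0,-0.04],
  [0,0,-0.03],
  [0,0,-0.02],
  [0,0,-0.01],
  [0,0,-0.002],
  [0,0,0],
  [0,0,0],
], jaw=[0.3,0.3,0.3,0.3,0.3,0.3,0.3,0.3,0.3], yaw=[-0.035,0,0,0,0,0,0,0,0])

```text
time: 17.88
ee_pos: [0.5906, 0.3126, 0.1899]
tcp_rot: [179.9, -0.1, 82.2]
wrist_force: [-0.4, -0.2, 0.5]
opening: 0.0597
grasp_force: 0.0
```

move_arm([
  [0,0,0],
  [0,0,0],
  [0,0,0],
  [0,0,0],
  [0,0,0],
  [0,0,0],
  [0,0,0],
], jaw=[0.4,0.5,1,1,1,1,1], yaw=[0,0,0,0,0,0,0])

```text
time: 18.47
ee_pos: [0.5907, 0.3125, 0.1895]
tcp_rot: [179.9, -0.1, 82.2]
wrist_force: [-0.8, -0.1, 6.6]
opening: 0.0414
grasp_force: 31.6
```

move_arm([
  [0,0,0.01],
  [0,0,0.03],
  [0,0,0.04],
  [0,0,0.03],
  [-0.03,0,0],
  [-0.04,0,0],
  [-0.04,0,0],
  [-0.035,-0.017,0],
  [0,-0.035,0],
  [0,-0.035,0],
], jaw=[1,1,1,1,1,1,1,1,1,1], yaw=[0,0,0,0,0,0,0,0,0,0])

```text
time: 19.3
ee_pos: [0.4434, 0.2252, 0.2988]
tcp_rot: [179.9, -0.0, 82.4]
wrist_force: [1.3, -0.4, -0.8]
opening: 0.0413
grasp_force: 30.9
```

move_arm([
  [0,-0.04,0],
  [0,-0.04,0],
  [0,-0.04,0],
  [0,-0.04,0],
  [0,-0.03,0],
  [0,-0.01,0],
  [0,0,0],
  [0,0,0],
], jaw=[1,1,1,1,1,1,1,1], yaw=[0.046,0.046,0,0,0,0,0,0])

```text
time: 19.97
ee_pos: [0.4454, 0.0251, 0.2983]
tcp_rot: [180.0, -0.0, 87.3]
wrist_force: [0.4, -0.5, 0.2]
opening: 0.0413
grasp_force: 30.9
```

```bash
python3 - <<'E'
from h import *
np.set_printoptions(precision=4,suppress=True)
o=bot.get_obs();print(o["ee_pos"],o["tcp_rot"],o["opening"]);m=camera_model("wrist");snap("wrist","w8.png")
for n in("scene","side"):
  camera(n)
for t in("jig","blank"):
  for n in("scene","side","wrist"):
    for p in pinpoint(n,t)[:1]: print(t,n,p["confidence"],p["xy"],atz(n,p["xy"],0 if t=="jig" else .12,m if n=="wrist" else None))
E
```

```text
[0.4454 0.0251 0.2983] [179.9566  -0.0263  87.3309] 0.041263781053760745
jig scene 0.97 [303.2, 290.5] [0.4495 0.0264 0.    ]
jig side 0.76 [279.8, 255.8] [0.4368 0.0277 0.    ]
blank scene 0.78 [301.7, 262.9] [0.4498 0.0277 0.12  ]
blank side 0.55 [283.4, 212.9] [0.4547 0.0312 0.12  ]
```

View pics/w8.png

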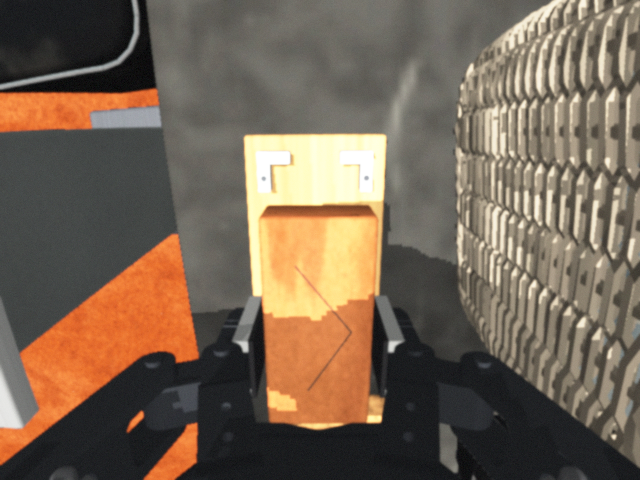

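The blank is held straight over the jig, with its two near stops at (273,170) and (357,170) and the blank centred between them. I'll lower it.

move_arm([
  [0,0.0005,-0.04],
  [0,0,-0.03],
  [0,0,-0.02],
  [0,0,-0.01],
  [0,0,-0.004],
  [0,0,-0.002],
  [0,0,0],
  [0,0,0],
], jaw=[1,1,1,1,1,1,1,1], yaw=[0,0,0,0,0,0,0,0])

```text
time: 21.08
ee_pos: [0.4459, 0.0258, 0.193]
tcp_rot: [179.9, -0.0, 87.4]
wrist_force: [-0.9, -0.6, 0.1]
opening: 0.0415
grasp_force: 30.9
```

move_arm([
  [0,0,-0.001],
  [0,0,-0.001],
  [0,0,0],
  [0,0,0],
  [0,0,0],
  [0,0,0],
  [0,0,0],
  [0,0,0.02],
  [0,0,0.04],
  [0,0,0.04],
], jaw=[1,1,1,0.5,0.35,0.3,0.3,0.3,0.3,0.3], yaw=[0,0,0,0,0,0,0,0,0,0])

```text
time: 21.92
ee_pos: [0.4446, 0.0257, 0.2897]
tcp_rot: [-179.8, 0.0, 87.4]
wrist_force: [1.4, -0.8, 1.0]
opening: 0.0594
grasp_force: 0.0
```

move_arm([
  [0,0,0.04],
  [0,-0.04,0.04],
  [0,-0.04,0],
  [0,-0.04,0],
  [0,-0.02,0],
  [0,0,0],
  [0,0,0],
  [0,0,0],
], jaw=[0.3,0.3,0.3,0.3,0.3,0.3,0.3,0.3], yaw=[-0.046,0,0,0,0,0,0,0])

```text
time: 22.58
ee_pos: [0.4453, -0.1035, 0.359]
tcp_rot: [-180.0, -0.0, 84.8]
wrist_force: [-0.8, -0.3, -0.2]
opening: 0.0596
grasp_force: 0.0
```

```bash
python3 - <<'E'
from h import *
np.set_printoptions(precision=4,suppress=True)
o=bot.get_obs();print(o["ee_pos"],o["tcp_rot"],o["opening"]);m=camera_model("wrist");snap("wrist","w9.png")
for t,z in(("jig",0),("blank",.012),("oil_tin",.005),("paint_jar",.005)):
    for p in pinpoint("wrist",t)[:1]: print(t,p["confidence"],p["xy"],atz("wrist",p["xy"],z,m))
for t,z in(("blank",.034),("paint_jar",.06)):
  for p in outline_of("wrist",t)[:1]:
    q=max(cv2.findContours(p["mask"].astype(np.uint8),0,1)[0],key=len)[:,0]
    print(cv2.minAreaRect(np.array([atz("wrist",x,z,m)[:2] for x in q],np.float32)))
E
```

```text
[ 0.4453 -0.1035  0.359 ] [-179.9761   -0.017    84.763 ] 0.05963326427616762
blank 0.58 [308.9, 56.4] [0.4502 0.0242 0.012 ]
oil_tin 0.75 [333.5, 365.4] [ 0.4472 -0.2591  0.005 ]
paint_jar 0.81 [327.8, 288.5] [ 0.4484 -0.1743  0.005 ]
((0.44601672887802124, 0.019993800669908524), (0.07956510782241821, 0.04197116196155548), 87.30838775634766)
((0.4485112130641937, -0.1645030826330185), (0.05404610559344292, 0.03419524058699608), 84.78044891357422)
```

View pics/w9.png

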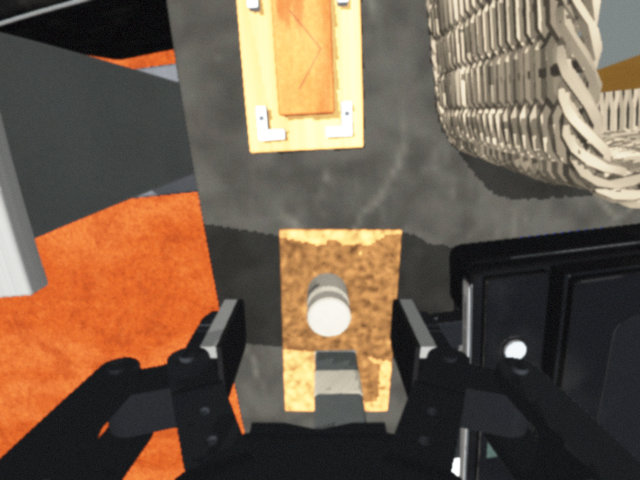

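The blank lies in the seat between the stops (fit centre x 0.446, yaw −2.7°). The jar is at (328,310) and the tin at (338,390), both standing on the mat. Next I return the jar.

move_arm([
  [0.0015,-0.035,0],
  [0,-0.0365,0],
  [0,0,-0.04],
  [0,0,-0.04],
  [0,0,-0.04],
  [0,0,-0.02],
  [0,0,-0.008],
  [0,0,0],
  [0,0,0],
], jaw=[0.3,0.3,0.3,0.3,0.3,0.3,0.3,0.3,0.3], yaw=[0,0,0,0,0,0,0,0,0])

```text
time: 23.68
ee_pos: [0.4472, -0.1752, 0.2123]
tcp_rot: [179.9, 0.0, 84.8]
wrist_force: [0.7, 0.0, 1.0]
opening: 0.0601
grasp_force: 0.0
```

move_arm([
  [0,0,0],
  [0,0,0],
  [0,0,0],
  [0,0,0],
  [0,0,0],
  [0,0,0],
  [0,0,0],
], jaw=[0.4,0.5,1,1,1,1,1], yaw=[0,0,0,0,0,0,0])

```text
time: 24.27
ee_pos: [0.4473, -0.1754, 0.2129]
tcp_rot: [179.8, 0.0, 84.8]
wrist_force: [-0.8, 0.7, 6.0]
opening: 0.034
grasp_force: 29.3
```

move_arm([
  [0,0,0.01],
  [0,0,0.03],
  [0,0,0.04],
  [0,0,0.04],
  [0,0.02,0.01],
  [0,0.035,0],
  [0,0.04,0],
  [0,0.04,0],
  [0,0.04,0],
  [0,0.04,0],
], jaw=[1,1,1,1,1,1,1,1,1,1], yaw=[0,0,0,0,0,0,0,0,0,0])

```text
time: 25.1
ee_pos: [0.4462, 0.0415, 0.3424]
tcp_rot: [179.9, -0.0, 84.8]
wrist_force: [1.3, -1.7, -1.2]
opening: 0.0341
grasp_force: 30.2
```

move_arm([
  [0,0.04,0],
  [0,0.04,0],
  [0,0.04,0],
  [0,0.04,0],
  [0,0.04,0],
  [0,0.04,0],
  [0,0.035,0],
  [0.025,0.03,0],
  [0.035,0,0],
  [0.035,0,0],
], jaw=[1,1,1,1,1,1,1,1,1,1], yaw=[0,0,0,0,0,0,0,0,0,0])

```text
time: 25.93
ee_pos: [0.542, 0.347, 0.342]
tcp_rot: [180.0, -0.0, 85.0]
wrist_force: [0.3, -0.2, 0.7]
opening: 0.0343
grasp_force: 30.2
```

move_arm([
  [0,0,0],
  [0,0,-0.04],
  [0,0,-0.04],
  [0,0,-0.02],
  [0,0,-0.01],
  [0,0,0],
  [0,0,0],
], jaw=[1,1,1,1,1,1,1], yaw=[0,0,0,0,0,0,0])

```text
time: 26.52
ee_pos: [0.5419, 0.3449, 0.2327]
tcp_rot: [179.9, -0.0, 84.8]
wrist_force: [0.2, 0.1, 0.3]
opening: 0.0338
grasp_force: 30.4
```

move_arm([
  [0,0.003,0],
  [0,0,-0.008],
  [0,0,-0.003],
  [0,0,-0.002],
  [0,0,-0.001],
  [0,0,0],
], jaw=[1,1,1,1,1,1], yaw=[0,0,0,0,0,0])

```text
time: 27.02
ee_pos: [0.5418, 0.3479, 0.218]
tcp_rot: [180.0, -0.0, 84.8]
wrist_force: [-1.2, 0.5, 4.8]
opening: 0.0338
grasp_force: 30.7
```

move_arm([
  [0,0,-0.001],
  [0,0,0],
], jaw=[1,1], yaw=[0,0])

```text
time: 27.18
ee_pos: [0.5418, 0.348, 0.2179]
tcp_rot: [179.9, -0.1, 84.8]
wrist_force: [-3.9, -1.3, 10.9]
opening: 0.034
grasp_force: 31.2
```

Contact made. I'll release, rise, and go back for the tin.

move_arm([
  [0,0,0.001],
  [0,0,0],
  [0,0,0],
  [0,0,0],
  [0,0,0.02],
  [0,0,0.04],
  [0,0,0.04],
  [0,0,0.04],
  [-0.03,0,0.02],
  [-0.035,0,0],
], jaw=[0.7,0.5,0.3,0.3,0.3,0.3,0.3,0.3,0.3,0.3], yaw=[0,0,0,0,0,0,0,0,0,0])

```text
time: 28.02
ee_pos: [0.4778, 0.3478, 0.3819]
tcp_rot: [179.7, -0.3, 84.7]
wrist_force: [0.1, 0.6, 0.7]
opening: 0.0594
grasp_force: 0.0
```

```bash
python3 - <<'E'
from h import *
np.set_printoptions(precision=4,suppress=True)
o=bot.get_obs();print(o["ee_pos"]);m=camera_model("wrist");snap("wrist","w10.png")
for t,z in(("caddy",0),("paint_jar",.01)):
    for p in pinpoint("wrist",t)[:1]: print(t,p["confidence"],p["xy"],atz("wrist",p["xy"],z,m))
E
```

```text
[0.4778 0.3478 0.3819]
caddy 0.95 [421.8, 229.3] [0.5789 0.3192 0.    ]
paint_jar 0.91 [385.2, 203.2] [0.5427 0.3502 0.01  ]
```

View pics/w10.png

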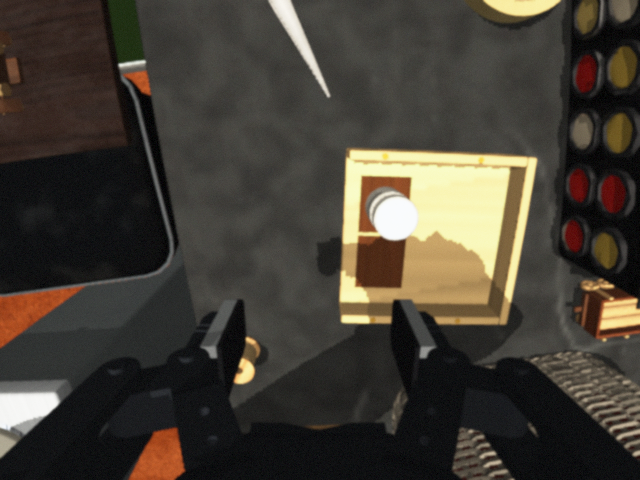

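move_arm([
  [-0.031,0,0],
  [0,-0.035,0],
  [0,-0.04,0],
  [0,-0.04,0],
  [0,-0.04,0],
  [0,-0.04,0],
  [0,-0.04,0],
  [0,-0.04,0],
  [0,-0.04,0],
  [0,-0.04,0],
], jaw=[0.3,0.3,0.3,0.3,0.3,0.3,0.3,0.3,0.3,0.3], yaw=[0,0,0,0,0,0,0,0,0,0])

```text
time: 29.0
ee_pos: [0.4459, -0.0094, 0.3769]
tcp_rot: [180.0, 0.0, 84.8]
wrist_force: [1.3, 0.2, -1.0]
opening: 0.0596
grasp_force: 0.0
```

The jar stands upright on its square at (385,203), at (0.543, 0.350), matching its start position. The tin is next.

move_arm([
  [0,-0.04,0],
  [0,-0.04,0],
  [0,-0.04,0],
  [0,-0.04,0],
  [0,-0.04,0],
  [0,-0.035,0],
  [0,-0.0145,0],
  [0,0,0],
  [0,0,0],
], jaw=[0.3,0.3,0.3,0.3,0.3,0.3,0.3,0.3,0.3], yaw=[-0.008,0,0,0,0,0,0,0,0])

```text
time: 29.75
ee_pos: [0.4459, -0.2574, 0.3764]
tcp_rot: [-179.9, -0.0, 84.2]
wrist_force: [0.8, 0.8, 0.1]
opening: 0.0595
grasp_force: 0.0
```

move_arm([
  [0,0,-0.03],
  [0,0,-0.04],
  [0,0,-0.03],
  [0,0,-0.015],
  [0,0,-0.007],
  [0,0,0],
  [0,0,0],
], jaw=[0.3,0.3,0.3,0.3,0.3,0.3,0.3], yaw=[0,0,0,0,0,0,0])

```text
time: 30.33
ee_pos: [0.4463, -0.2561, 0.2562]
tcp_rot: [180.0, 0.0, 84.4]
wrist_force: [-0.4, -0.0, 1.0]
opening: 0.0595
grasp_force: 0.0
```

move_arm([
  [0,0,0],
  [0,0,0],
  [0,0,0],
  [0,0,0],
  [0,0,0],
  [0,0,0],
  [0,0,0],
], jaw=[0.4,0.5,1,1,1,1,1], yaw=[0,0,0,0,0,0,0], force=40)

```text
time: 30.92
ee_pos: [0.4463, -0.2569, 0.2569]
tcp_rot: [179.8, 0.0, 84.3]
wrist_force: [1.8, 1.1, 6.8]
opening: 0.0397
grasp_force: 40.3
```

move_arm([
  [0,0,0.01],
  [0,0,0.03],
  [0,0,0.04],
  [0,0,0.04],
  [0,0.02,0.01],
  [0,0.035,0],
  [0,0.04,0],
  [0,0.04,0],
  [0,0.04,0],
  [0,0.04,0],
], jaw=[1,1,1,1,1,1,1,1,1,1], yaw=[0,0,0,0,0,0,0,0,0,0])

```text
time: 31.75
ee_pos: [0.4451, -0.0402, 0.3859]
tcp_rot: [180.0, 0.0, 84.3]
wrist_force: [1.5, 0.3, -1.8]
opening: 0.039
grasp_force: 40.9
```

move_arm([
  [0,0.04,0],
  [0,0.04,0],
  [0,0.04,0],
  [0,0.04,0],
  [0,0.04,0],
  [0,0.04,0],
  [0,0.04,0],
  [0,0.035,0],
  [0,0.02,0],
], jaw=[1,1,1,1,1,1,1,1,1], yaw=[0,0,0,0,0,0,0,0,0])

```text
time: 32.5
ee_pos: [0.4452, 0.2964, 0.3854]
tcp_rot: [-180.0, -0.0, 84.4]
wrist_force: [0.3, -0.4, -1.3]
opening: 0.0395
grasp_force: 40.9
```

move_arm([
  [0.03,0,0],
  [0.035,0,0],
  [0.022,0,0],
  [0,0,-0.03],
  [0,0,-0.04],
  [0,0,-0.03],
  [0,0,0],
  [0,0,0],
], jaw=[1,1,1,1,1,1,1,1], yaw=[0,0,0,0,0,0,0,0])

```text
time: 33.17
ee_pos: [0.5325, 0.2929, 0.2846]
tcp_rot: [-179.8, 0.1, 84.3]
wrist_force: [0.3, 0.2, -1.3]
opening: 0.0396
grasp_force: 41.6
```

move_arm([
  [0.0005,0.005,0],
  [0,0,-0.012],
  [0,0,-0.006],
  [0,0,-0.003],
  [0,0,-0.001],
  [0,0,0],
  [0,0,0],
], jaw=[1,1,1,1,1,1,1], yaw=[0,0,0,0,0,0,0])

```text
time: 33.75
ee_pos: [0.5334, 0.2982, 0.2635]
tcp_rot: [180.0, -0.0, 84.3]
wrist_force: [1.0, 0.4, -1.9]
opening: 0.0395
grasp_force: 41.7
```

move_arm([
  [0,0,-0.002],
  [0,0,0],
  [0,0,0],
], jaw=[1,1,1], yaw=[0,0,0])

```text
time: 34.0
ee_pos: [0.5335, 0.2983, 0.2619]
tcp_rot: [179.9, -0.0, 84.3]
wrist_force: [-0.2, 0.2, 2.3]
opening: 0.0397
grasp_force: 42.0
```

move_arm([
  [0,0,0],
  [0,0,0],
  [0,0,0],
  [0,0,0],
  [0,0,0.02],
  [0,0,0.04],
  [0,0,0.04],
  [0,0,0.041],
  [-0.024,0,0],
  [0,0,0],
], jaw=[0.7,0.5,0.3,0.3,0.3,0.3,0.3,0.3,0.3,0.3], yaw=[0,0,0,0,0,0,0,0,0,0])

```text
time: 34.83
ee_pos: [0.508, 0.2985, 0.4063]
tcp_rot: [179.8, -0.2, 84.4]
wrist_force: [-1.4, -1.2, -0.6]
opening: 0.0596
grasp_force: 0.0
```

```bash
python3 - <<'E'
from h import *
np.set_printoptions(precision=4,suppress=True)
o=bot.get_obs();print(o["ee_pos"],o["wrist_force"]);m=camera_model("wrist");snap("wrist","w11.png")
for t,z in(("caddy",0),("paint_jar",.01),("oil_tin",.01)):
    for p in pinpoint("wrist",t)[:1]: print(t,p["confidence"],p["xy"],atz("wrist",p["xy"],z,m))
snap("side","s11.png")
for t in("coach","spool"):print(t,[atz("side",p["xy"],0) for p in pinpoint("side",t)[:1]])
E
```

```text
[0.508  0.2985 0.4063] [-1.4037 -1.2186 -0.5994]
caddy 0.75 [383.4, 178.8] [0.5775 0.3177 0.    ]
paint_jar 0.92 [345.5, 148.3] [0.5416 0.3515 0.01  ]
oil_tin 0.78 [341.4, 207.4] [0.5331 0.295  0.01  ]
coach [array([ 0.4439, -0.4226,  0.    ])]
spool [array([0.3865, 0.2187, 0.    ])]
```

View pics/w11.png

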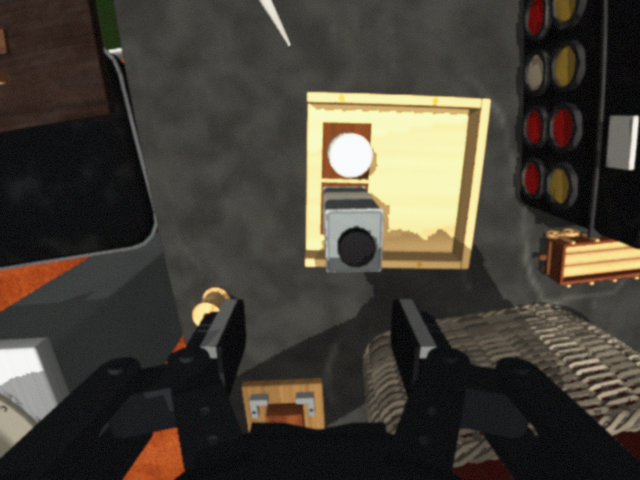

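The tin's cap is at (356,246) and the jar at (351,155), within about 2 px of the starting view. Both stand upright, the blank is in the jig, and the spool and coach haven't moved. I'll hand the job in.

```bash
python3 -c "
from h import *
print(bot.job_done())"
```

```text
the job is handed in; nothing more can be done
None
```

The job is handed in, verdict not shown: the blank lies in the jig, the tin and jar stand upright in the caddy within about 3 mm of where they started, and the coach and spool show no movement beyond measurement error.

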